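# Load a paint-sample carrier into the light-ageing bay

## Task

Take the carrier with the ochre samples by its grip and slide it along the table through the orange sprung flap into the light-ageing bay, gently, until it has pressed the red bumper in about half-way, not to the end of its travel. Let only the carrier, not the gripper, push the flap and the bumper, then let go and leave the carrier standing square in the lane with the flap shut behind it and everything else on the table undisturbed.

Things in the scene. Friction and masses are not known exactly. Their poses are not given: they have to be found in the camera images.
- ochre_center (a point): Ochre carrier, to be loaded (0.3 to 0.65 kg): aluminium block 70 long (own x) x 56 wide (y) x 34 mm high, ochre strips on top, and an upright black grip on its middle: bar 30 long (x) x 14 wide (y), from 34 to 88 mm above the underside; pinch its 14 mm width. Point: centre of the whole, 44 mm above the underside; z up. Both ends alike: either may go in first.
- green_center (a point): The same kind of carrier with green strips, to be left alone; its centre, 44 mm above its underside, axes as for the ochre one.
- bay: Light-ageing bay, fixed: floorless, open-topped lane of white walls 36 mm high on the table; grey control box 85 mm high at its far end, x = 240 to 340 mm. Origin: on the table, mid-gateway; own x = the carrier's way in, y left of it, z up. Right wall's face at y = -31 mm; left one at +44, and at +31 mm from x = 86 mm on. Fingertips above 40 mm clear walls and posts.
- gate (a point): Middle of the gateway, 20 mm above the bay's origin; axes as the bay's. Two grey posts 40 mm high (x = -14 to -2 mm) leave 62 mm between them, centred on y = 0; a flared mouth in front reaches out to x = -48 mm, where it is about 100 mm wide.
- flap (a joint): Orange flap 69 wide x 28 high x 4 mm just behind the gateway, on an upright hinge at the left post (bay x = 2, y = 40 mm). Swings inwards only: 0 shut, 1.57 rad folded along the left wall. A spring (0.05 N m/rad, 0.03 N m when shut) closes it; it can shut only once the carrier's rear end is more than 75 mm past the bay's origin.
- bumper (a joint): How far the red bumper is pushed in: 0 as found, 0.014 m at its rigid end. Friction (about 8 N) holds it: no spring, it stays where pushed. Upright plate 44 wide x 28 mm high across the lane, on a yellow shaft (14 mm shows when out) in a dark stop block.
- stop_zone (a point): Point 165 mm past the bay's origin on the lane's middle line, 18 mm up; axes as the bay's. The stop block is clamped at another place each time: the bumper's face, as found, lies anywhere within 15 mm of this point along the lane. Where exactly is not measured: find it by feel or by eye.
- bowl: Steel bowl, 150 mm across, 65 mm high; origin under its centre. Leave alone.
- amber: Amber glass jar, 72 mm across, 125 mm high; origin under its centre. Leave alone.
- pot: Small clear jar, 60 mm across, 60 mm high; origin under its centre. Leave alone.
- tube1: White paint tube lying flat, about 85 long x 24 mm; origin under its middle. Leave alone.
- tube2: Grey paint tube lying flat, about 85 long x 24 mm; origin under its middle. Leave alone.
- brush: Brush lying on the table; leave alone.
There are look-alikes about, which are no part of the job. Leave any pink look-alike of the part that bears ochre_center alone.

How it is judged:
On the way:
1. the ochre carrier, down on the table, is passing through the gateway and holds the flap open (y of ochre_center in the frame of bay between -0.01 and 0.01 m and height (world z) of ochre_center below 0.056 m and value of joint flap above 0.7 rad and x of ochre_center in the frame of bay between -0.03 and 0.08 m), for 0.1 s.
At the end, for the whole second after the job is handed in: The ochre carrier rests upright (0.06 rad) on the table behind the flap: centre 103 mm or more past the bay's origin, within 10 mm of the lane's middle, square within 0.1 rad; the flap is shut (under 0.08 rad); the bumper is pushed in by 3 to 11.5 mm of its 14 mm (y of ochre_center in the frame of bay between -0.01 and 0.01 m and height (world z) of ochre_center below 0.056 m and x of ochre_center in the frame of bay above 0.103 m and angle between ochre_center's own z axis and vertical below 0.06 rad and angle between the x axis of ochre_center and the x axis of bay, either way round below 0.1 rad and value of joint flap below 0.08 rad and value of joint bumper between 0.003 and 0.0115 m and linear speed of ochre below 0.01 m/s); the robot touches nothing.
It fails at once if the ochre carrier is pressed against any part of the bay (walls, gate, flap, bumper) with more than 25 N (contact force between ochre and bay above 25 N).
It fails at once if the robot itself presses on the bay, its flap or its bumper with more than 4 N (contact force between any of the fingers, the arm and bay above 4 N).
It fails at once if the green carrier or another thing on the table is moved by more than 25 mm (distance of any of green_center, bowl, amber, pot, tube1, tube2, brush from where it was at the start of the episode above 0.025 m).
It also fails if it takes over 72 s, if anything falls off the work surface, if the arm or the gripper's body presses on something with over 40 N, if the wrist force passes 120 N, or if a joint passes its speed limit or range.

## Robot

A 6-joint arm with a two-finger parallel gripper is mounted at the origin on the work surface. World frame = base frame: x ahead of the robot, y to its left, z up, the work surface at z = 0. Lengths are in m, angles in rad, forces in N, time in s.
With the tool pointing down it reaches from about 0.425 to 0.95 m from the base axis. Payload 3.5 kg.
Tool frame: the origin (TCP) lies between the finger pads; the fingertips stand 17 mm ahead of it and the grasp point (between the pads) lies 2 mm behind it; z points along the fingers, y is the direction in which the jaws open and shut (so a half turn about z gives the same grasp; the last joint's range is limited). The gripper opens to 85 mm and grips with 20 to 120 N. Pads are 22 mm wide; open, the fingers measure 114 mm over their backs; the gripper's body (76 mm by 85 mm) begins 54 mm behind the grasp point. The pads swing forward as they close: fully open they stand 13 mm farther back than shut.
Start: joints at [-1.474, 0.286, 1.577, -0, 1.279, -0.15], TCP at [0.165, -0.655, 0.248] pointing down, gripper open.
Joint ranges: [-2.77, 2.77], [-0.9, 2.22], [0.21, 2.48], [-1.53, 4.67], [0.24, 2.81], [-2.84, 2.84]. Speed limits (rad/s): [2.79, 2.79, 3.14, 3.14, 3.14, 3.14].

## Interface

Orientations are given as a unit quaternion [x, y, z, w].
In Python, from plant import ctrl gives the robot as it stands.
- The arm moves only by the tool carry_out, never from a script. Its argument "commands" is a list of rows, each an object with "delta_pos": the shift along the tool's x, y, z in m, a list of three; "delta_rot": the turn, a rotation vector about the tool's x, y, z in rad, a list of three; "claw": the opening in per cent of the stroke, from 0 (shut) to 100 (fully open). A call has 1 to 8 rows; each row is the pose to reach, as a shift and turn from the pose measured when the call began, along the tool's axes at that moment; what a row does not reach only later rows make up. A row lasts 1/12 s, in which the tool goes at most 41.7 mm and 7.16 degrees, less where a joint would pass 70% of its speed; a pose out of reach is approached as far as the arm can. A call with a gripper value outside its range is refused whole. The fingers move at their own pace and stop on an object; "force" is the grip in N (left out, the last holds). Time passes only in rows, so rows that repeat a pose let the fingers close. It gives the time, the measured TCP pose, the force and the opening at its end, in the units of the state.
- ctrl.get_state(): the state, without advancing time (a new reading comes with each control period).
- ctrl.read_camera(name): name is "scene" or "side" or "wrist"; returns (picture, depth): 384x512x3 uint8, red, green, blue; 384x512 float32, m along the optical axis (not along the pixel's ray), 0 where there is no reading.
- ctrl.camera_info(name): a dict with "fx", "fy", "cx", "cy" (pixels), "k1" (the pictures are not rectified: a ray, as slopes to the right and down, at radius r is drawn at 1 + k1 r^2 times it, then the intrinsics apply), "rvec" (rotation vector, rad) and "tvec" (3), from world to camera coordinates, as OpenCV has them; the wrist camera has in their place "mount" (4x4, takes a point from camera to tool coordinates, whose origin is the TCP and whose axes are the flange's). Camera axes: x right, y down, z forward; pixel columns grow to the right and rows downward; lengths in m; the calibration is good to about 2 mm. A picture is of the moment at which its call begins: read the wrist's pose just before it. camera_info takes no time and is no camera call.
- ctrl.sign_off(): hands the job in, once; it reports no verdict.
The state is a dict: "time": time; "qpos": joint angles; "dq": joint speeds; "joint_efforts": joint torques, N m; "eef_pos": TCP position; "tcp_rot": TCP orientation; "contact_force": force on the tool from outside, world axes, zero at the start; "wrist_torque": the same for the moment, N m; "opening": opening from 0.0 (shut) to 1.0 (fully open).
Only numpy, scipy, OpenCV 4.12 (cv2) and the standard library are available. Lean on these libraries where they do the work, as an engineer would, in place of code of your own. Each camera call takes 0.05 s, during which the arm holds its last target.

## Working session

There is one attempt and no reset: what is moved stays moved. The work goes in short steps, Python scripts to look and compute and a tool call to move; the robot and the scene stay as the last step left them, time stands still between calls to the robot, and variables do not carry over. Pictures are saved under pics/ and viewed, and the job is handed in when it is done.

Besides the shell and the picture viewer there is one more tool, called after "Emit:" by a JSON object that holds its "api" and its "payload", one argument or row to a line. carry_out: Moves the arm, as the interface text tells. Its arguments: {"type":"object","properties":{"commands":{"type":"array"},"force":{"type":"number"}},"required":["commands"]}

```bash
ls; mkdir -p pics
python3 - <<'E'
from plant import ctrl
import cv2
print(ctrl.get_state())
for n in ("scene","side","wrist"):
    print(n,ctrl.camera_info(n))
    p,d=ctrl.read_camera(n)
    cv2.imwrite(f"pics/{n}0.png",p[:,:,::-1])
    import numpy as np
    np.save(f"{n}0.npy",d)
E
```

```text
pics
{'time': 0.0, 'qpos': array([-1.47403168e+00,  2.87203735e-01,  1.57815287e+00,  1.65489191e-05,
        1.27860526e+00, -1.50006502e-01]), 'dq': array([ 0.0012467 , -0.00059698,  0.00174512, -0.0008634 , -0.00025181,
       -0.00018912]), 'joint_efforts': array([-6.51746286e-04, -4.05982375e+01, -2.92625302e+01, -1.16554825e-04,
        5.89212039e-03, -3.42256314e-06]), 'eef_pos': array([ 0.16485374, -0.65393274,  0.24693481]), 'tcp_rot': array([ 9.92397250e-01,  1.23070282e-01,  3.94496296e-05, -1.18397291e-03]), 'contact_force': array([ 0.0482038 ,  0.1141269 , -0.31969579]), 'wrist_torque': array([ 0.02951402,  0.02452619, -0.04973229]), 'opening': 1.0001687724876993}
scene {'fx': 407.8609989853168, 'fy': 407.8609989853168, 'cx': 257.0837967574882, 'cy': 199.38543665106735, 'k1': -0.03562178107030165, 'rvec': array([ 2.45722314,  0.91457378, -0.23238884]), 'tvec': array([-0.39983305, -0.27114692,  1.4340314 ])}
side {'fx': 369.46348362265013, 'fy': 369.46348362265013, 'cx': 253.41895471026064, 'cy': 189.76431257810492, 'k1': -0.007589386269857035, 'rvec': array([ 0.85362235, -2.43448299,  1.17130622]), 'tvec': array([0.42916275, 0.24000368, 0.91761945])}
wrist {'fx': 284.3588883842224, 'fy': 284.3588883842224, 'cx': 251.60201002999838, 'cy': 191.69384537797302, 'k1': -0.05184385869069263, 'mount': array([[-5.45560690e-04, -9.55736965e-01, -2.94221952e-01,
         7.60137941e-02],
       [ 9.99999831e-01, -4.62926404e-04, -3.50499754e-04,
        -3.28260846e-04],
       [ 1.98782460e-04, -2.94222094e-01,  9.55737056e-01,
        -1.26518317e-01],
       [ 0.00000000e+00,  0.00000000e+00,  0.00000000e+00,
         1.00000000e+00]])}
```

View pics/scene0.png

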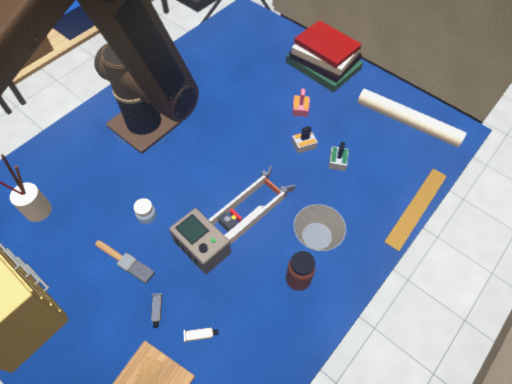

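View pics/side0.png

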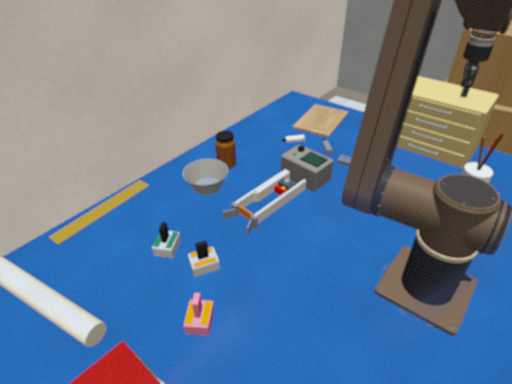

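View pics/wrist0.png

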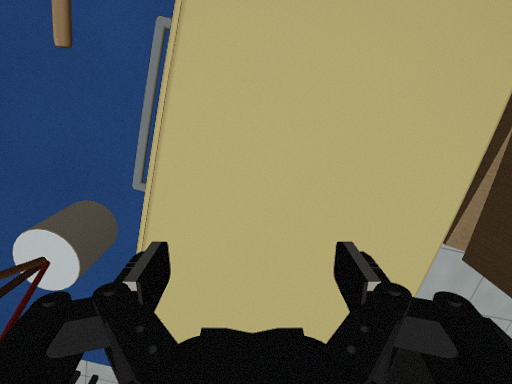

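Scene view: three carriers are candidates. The pink look-alike is at scene (301,104) and side (199,315), the ochre/white one with black grip at scene (305,140) and side (204,260), and the green one at scene (339,157) and side (166,243). By the description I choose the one at (305,140). The gateway, with its orange flap, is near scene (272,183), and the control box is at (200,240). Next is a close crop and rough positions.

```bash
cat > h.py <<'E'
import numpy as np, cv2
from scipy.spatial.transform import Rotation as R
from plant import ctrl
def cam(name,st=None):
    i=ctrl.camera_info(name)
    if name=="wrist":
        T=np.eye(4);T[:3,:3]=R.from_quat(st["tcp_rot"]).as_matrix();T[:3,3]=st["eef_pos"]
        M=T@i["mount"]; return i,M[:3,:3],M[:3,3]
    r=R.from_rotvec(i["rvec"]).as_matrix(); return i,r.T,-r.T@i["tvec"]
def ray(c,uv):
    i,Rm,o=c
    p=(np.atleast_2d(np.float64(uv))-[i["cx"],i["cy"]])/[i["fx"],i["fy"]]
    q=p.copy()
    for _ in range(20): q=p/(1+i["k1"]*(q**2).sum(1,keepdims=True))
    return np.c_[q,np.ones(len(q))]@Rm.T
def plane(c,uv,z):
    d=ray(c,uv); return c[2]+d*((z-c[2][2])/d[:,2])[:,None]
def depthpt(c,uv,dep):
    return c[2]+ray(c,uv)*np.atleast_1d(dep)[:,None]
def proj(c,P):
    i,Rm,o=c; q=(np.atleast_2d(P)-o)@Rm; s=q[:,:2]/q[:,2:]
    s=s*(1+i["k1"]*(s**2).sum(1,keepdims=True)); return s*[i["fx"],i["fy"]]+[i["cx"],i["cy"]]
E
python3 - <<'E'
from h import *
a=cv2.imread("pics/scene0.png");b=cv2.imread("pics/side0.png")
x=cv2.resize(a[80:260,170:360],None,fx=4,fy=4,interpolation=cv2.INTER_CUBIC)[:600]
y=cv2.resize(b[130:340,130:340],None,fx=2.85,fy=2.85,interpolation=cv2.INTER_CUBIC)
cv2.imwrite("pics/c1.png",cv2.resize(a[80:260,170:360],(633,600),interpolation=cv2.INTER_CUBIC));cv2.imwrite("pics/c2.png",y)
s=cam("scene");t=cam("side")
print(s[2],t[2])
for n,c,u,z in [("ochre",s,(306,133),.088),("ochre",t,(202,247),.088),("gateposts",s,(267,173),.04),("gp",s,(291,188),.04),("box",s,(186,235),.085)]: print(n,plane(c,u,z).round(3))
E
```

```text
[ 0.92100308 -0.485718    1.09802756] [-0.03840872  0.70610567  0.76403366]
ochre [[0.497 0.274 0.088]]
ochre [[0.468 0.304 0.088]]
gateposts [[0.483 0.098 0.04 ]]
gp [[0.574 0.104 0.04 ]]
box [[ 0.466 -0.231  0.085]]
```

View pics/c1.png

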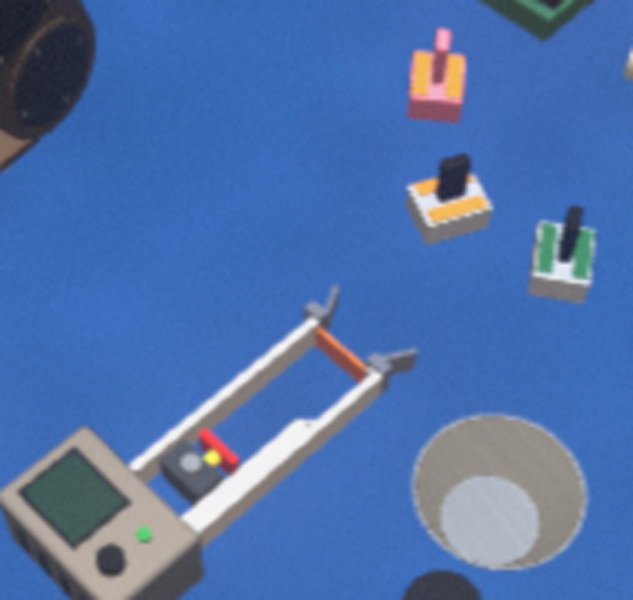

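View pics/c2.png

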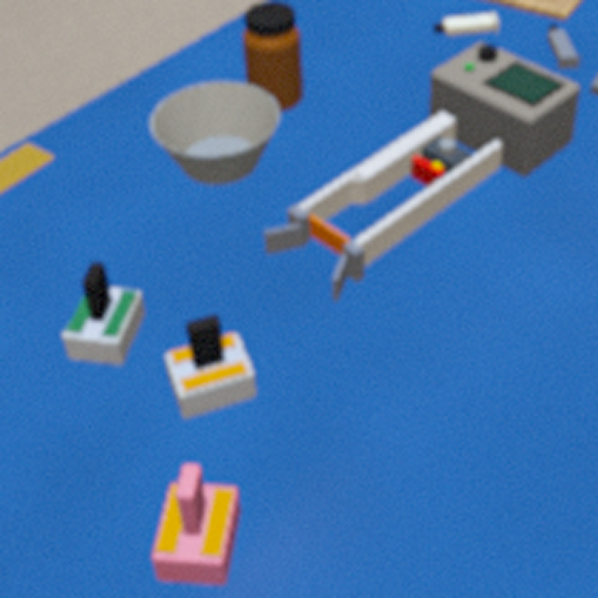

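The scene crop confirms the ochre carrier: ochre strips, white block and black grip at crop (450,200), green to its right, pink above. The lane runs from the gateway at crop (345,350) to the box, with the stepped left wall facing the bowl. Now I'll measure by mask in both fixed views.

Run:
```python
from h import *
for n in("scene","side"):
    im=cv2.imread(f"pics/{n}0.png");hsv=cv2.cvtColor(im,cv2.COLOR_BGR2HSV);c=cam(n);D=np.load(n+"0.npy")
    def blobs(m,lab,zs,amin=15):
        k,l,st,ce=cv2.connectedComponentsWithStats(m.astype(np.uint8))
        for j in range(1,k):
            if st[j,4]>=amin:
                v,u=np.nonzero(l==j);d=D[v,u];ok=d>0
                P=depthpt(c,np.c_[u,v][ok],d[ok])
                print(n,lab,st[j],ce[j].round(1),plane(c,ce[j],zs).round(3)[0],"depth med",np.median(P,0).round(3),"zmax",np.percentile(P[:,2],95).round(3))
    H,S,V=hsv[...,0].astype(int),hsv[...,1],hsv[...,2]
    reg=np.zeros(H.shape,bool)
    if n=="scene": reg[80:260,170:360]=1
    else: reg[130:340,130:340]=1
    blobs(reg&(S>140)&(V>90)&(H>15)&(H<27),"ochre",.034,8)
    blobs(reg&(S>140)&(V>90)&(H>4)&(H<15),"orange",.02,8)
    blobs(reg&(S>140)&(V>90)&((H<3)|(H>176)),"red",.02,5)
    blobs(reg&(V<60),"black",.07,10)
    blobs(reg&(S>100)&(H>55)&(H<85),"green",.034,8)
```

```text
scene ochre [294  97   5  11  37] [296.1 101.8] [0.361 0.406 0.034] depth med [0.36  0.405 0.037] zmax 0.04
scene ochre [304  97   4  12  37] [305.9 102.9] [0.39  0.425 0.034] depth med [0.392 0.423 0.037] zmax 0.042
scene ochre [296 134   5   4  13] [297.8 135.5] [0.46  0.288 0.034] depth med [0.461 0.285 0.037] zmax 0.039
scene ochre [300 140  15   6  40] [306.6 142.2] [0.5   0.284 0.034] depth med [0.501 0.284 0.037] zmax 0.039
scene orange [266 179  13  12  19] [271.3 184.3] [0.512 0.085 0.02 ] depth med [0.514 0.079 0.032] zmax 0.036
scene red [230 209  11  10  27] [234.6 213.3] [ 0.495 -0.068  0.02 ] depth med [ 0.497 -0.073  0.032] zmax 0.035
scene black [170  80  27  41 802] [180.8  98.7] [0.072 0.125 0.07 ] depth med [0.235 0.006 0.262] zmax 0.329
scene green [328  81   6   3   8] [330.8  81.8] [0.395 0.572 0.034] depth med [0.395 0.57  0.035] zmax 0.039
scene green [332 148   4  13  41] [333.7 154.1] [0.596 0.303 0.034] depth med [0.598 0.3   0.037] zmax 0.04
scene green [342 149   5  14  52] [344.3 155.4] [0.626 0.322 0.034] depth med [0.625 0.32  0.036] zmax 0.039
scene g
[... 1506 characters left out ...]
pth med [ 0.749 -0.086  0.123] zmax 0.126
side black [299 147   5   4  16] [300.6 148.6] [ 0.543 -0.252  0.07 ] depth med [ 0.524 -0.22   0.094] zmax 0.098
side black [160 224   8  17  97] [163.5 232.1] [0.601 0.32  0.07 ] depth med [0.602 0.321 0.07 ] zmax 0.087
side black [197 242  10  16 130] [201.7 249.5] [0.476 0.3   0.07 ] depth med [0.478 0.299 0.068] zmax 0.087
side green [303 154  22  11 127] [313.4 159. ] [ 0.499 -0.272  0.034] depth med [ 0.461 -0.202  0.086] zmax 0.088
side green [167 233  10  14  53] [171.6 239.5] [0.594 0.305 0.034] depth med [0.594 0.305 0.035] zmax 0.036
side green [155 234   8  12  45] [158.4 240. ] [0.621 0.328 0.034] depth med [0.617 0.329 0.035] zmax 0.06
```

Emit:
{"api": "carry_out", "payload": {
  "commands": [
    {"delta_pos": [0.35,-0.225,-0.08],"delta_rot": [0,0,-0.8],"claw": 100},
    {"delta_pos": [0.35,-0.225,-0.08],"delta_rot": [0,0,-0.8],"claw": 100},
    {"delta_pos": [0.35,-0.225,-0.08],"delta_rot": [0,0,-0.8],"claw": 100},
    {"delta_pos": [0.35,-0.225,-0.08],"delta_rot": [0,0,-0.8],"claw": 100},
    {"delta_pos": [0.35,-0.225,-0.08],"delta_rot": [0,0,-0.8],"claw": 100},
    {"delta_pos": [0.35,-0.225,-0.08],"delta_rot": [0,0,-0.8],"claw": 100},
    {"delta_pos": [0.35,-0.225,-0.08],"delta_rot": [0,0,-0.8],"claw": 100},
    {"delta_pos": [0.35,-0.225,-0.08],"delta_rot": [0,0,-0.8],"claw": 100}
  ]
}}

```text
time: 0.82
eef_pos: [0.3895, -0.4136, 0.3109]
tcp_rot: [0.866, 0.501, 0.0, -0.001]
contact_force: [0.2, -0.8, 0.6]
opening: 0.994
```

```bash
cat >> h.py <<'E'
def to(P,yaw,st=None):
    "delta_pos, delta_rot in tool axes to reach world P pointing down with tool-x yaw"
    st=st or ctrl.get_state(); r=R.from_quat(st["tcp_rot"])
    t=R.from_euler("z",yaw)*R.from_euler("x",np.pi)
    dr=(r.inv()*t).as_rotvec(); x=r.as_matrix()[:,0]
    print("t",round(st["time"],2),"pos",st["eef_pos"].round(4),"yaw",np.arctan2(x[1],x[0]).round(4),"F",st["contact_force"].round(2),"T",st["wrist_torque"].round(2),"op",round(st["opening"],3),"q",st["qpos"].round(2))
    print("dpos",r.inv().apply(np.array(P)-st["eef_pos"]).round(4),"drot",dr.round(4))
E
python3 -c "
from h import *
to([.5,.1,.36],np.pi/2)"
```

```text
t 0.82 pos [ 0.3895 -0.4136  0.3109] yaw 1.0484 F [ 0.23 -0.78  0.59] T [-0.06 -0.04  0.  ] op 0.994 q [-0.99  0.01  1.77  0.    1.36 -0.47]
dpos [ 0.5003 -0.1605 -0.0481] drot [-0.0009 -0.002  -0.5224]
```

Emit:
{"api": "carry_out", "payload": {
  "commands": [
    {"delta_pos": [0.59,-0.21,-0.02],"delta_rot": [0,0,-0.522],"claw": 100},
    {"delta_pos": [0.59,-0.21,-0.02],"delta_rot": [0,0,-0.522],"claw": 100},
    {"delta_pos": [0.59,-0.21,-0.02],"delta_rot": [0,0,-0.522],"claw": 100},
    {"delta_pos": [0.59,-0.21,-0.02],"delta_rot": [0,0,-0.522],"claw": 100},
    {"delta_pos": [0.59,-0.21,-0.02],"delta_rot": [0,0,-0.522],"claw": 100},
    {"delta_pos": [0.59,-0.21,-0.02],"delta_rot": [0,0,-0.522],"claw": 100},
    {"delta_pos": [0.59,-0.21,-0.02],"delta_rot": [0,0,-0.522],"claw": 100},
    {"delta_pos": [0.59,-0.21,-0.02],"delta_rot": [0,0,-0.522],"claw": 100}
  ]
}}

```text
time: 1.48
eef_pos: [0.4484, -0.0857, 0.3221]
tcp_rot: [0.707, 0.707, 0.001, -0.001]
contact_force: [1.1, 0.2, 1.1]
opening: 0.995
```

```bash
python3 -c "
from h import *
to([.5,.2,.33],np.pi/2)"
```

```text
t 1.48 pos [ 0.4484 -0.0857  0.3221] yaw 1.57 F [1.08 0.17 1.14] T [-0.01 -0.03  0.  ] op 0.995 q [-0.41 -0.27  2.    0.    1.41 -0.41]
dpos [ 0.2857  0.0514 -0.0073] drot [-0.     -0.0021 -0.0008]
```

```bash
cat >> h.py <<'E'
def shot(n):
    st=ctrl.get_state(); p,d=ctrl.read_camera("wrist"); cv2.imwrite(f"pics/{n}.png",p[:,:,::-1]); np.savez(n+".npz",d=d,q=st["tcp_rot"],p=st["eef_pos"])
def load(n):
    z=np.load(n+".npz"); return cv2.imread(f"pics/{n}.png"),z["d"],cam("wrist",dict(tcp_rot=z["q"],eef_pos=z["p"]))
E
python3 -c "
from h import *
shot('w1')"
```

Emit:
{"api": "carry_out", "payload": {
  "commands": [
    {"delta_pos": [0.285,0.051,-0.007],"delta_rot": [0,0,0],"claw": 100},
    {"delta_pos": [0.285,0.051,-0.007],"delta_rot": [0,0,0],"claw": 100},
    {"delta_pos": [0.285,0.051,-0.007],"delta_rot": [0,0,0],"claw": 100},
    {"delta_pos": [0.285,0.051,-0.007],"delta_rot": [0,0,0],"claw": 100},
    {"delta_pos": [0.285,0.051,-0.007],"delta_rot": [0,0,0],"claw": 100},
    {"delta_pos": [0.285,0.051,-0.007],"delta_rot": [0,0,0],"claw": 100},
    {"delta_pos": [0.285,0.051,-0.007],"delta_rot": [0,0,0],"claw": 100},
    {"delta_pos": [0.285,0.051,-0.007],"delta_rot": [0,0,0],"claw": 100}
  ]
}}

```text
time: 2.2
eef_pos: [0.4983, 0.211, 0.3316]
tcp_rot: [0.703, 0.711, 0.004, -0.003]
contact_force: [-0.2, -0.4, 0.3]
opening: 1.001
```

Emit:
{"api": "carry_out", "payload": {
  "commands": [
    {"delta_pos": [0,0,0],"delta_rot": [0,0,0],"claw": 100},
    {"delta_pos": [0,0,0],"delta_rot": [0,0,0],"claw": 100},
    {"delta_pos": [0,0,0],"delta_rot": [0,0,0],"claw": 100}
  ]
}}

```text
time: 2.45
eef_pos: [0.4982, 0.21, 0.3312]
tcp_rot: [0.703, 0.711, 0.004, -0.003]
contact_force: [-1.0, 0.2, -0.4]
opening: 1.005
```

```bash
python3 -c "
from h import *
shot('w2')
to([.5,.2,.33],np.pi/2)"
```

```text
t 2.5 pos [0.4983 0.2097 0.3314] yaw 1.5808 F [-0.56  0.17 -0.5 ] T [-0.04  0.07 -0.  ] op 1.004 q [ 0.21 -0.07  1.81  0.01  1.4   0.19]
dpos [-0.0097  0.0016  0.0013] drot [ 0.0008 -0.0097  0.01  ]
```

View pics/w1.png

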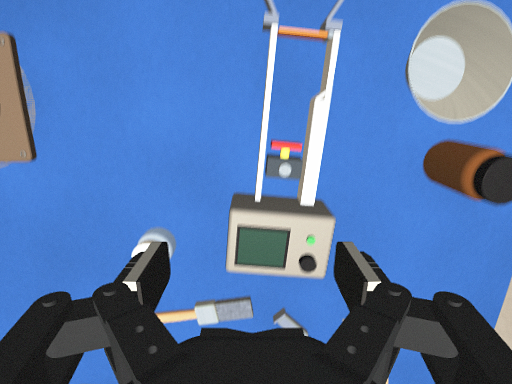

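View pics/w2.png

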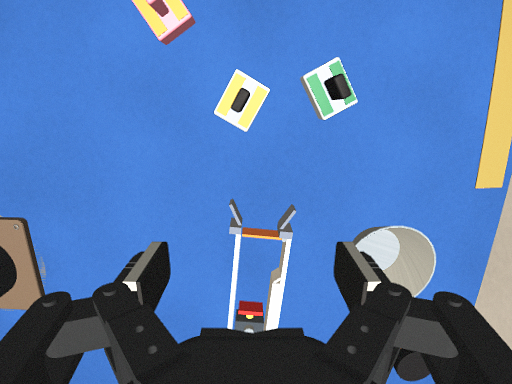

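w2 shows the ochre carrier at (242,100), the green one at (331,88), the pink one at (165,15), and the gateway at about (262,228). w1 shows the lane from the flap at (303,33) to the red plate at (287,146) and the box at (282,235). Next I'll measure the grip, the lane axis and the bumper.

Run:
```python
from h import *
def hs(im): 
    h=cv2.cvtColor(im,cv2.COLOR_BGR2HSV).astype(int); return h[...,0],h[...,1],h[...,2]
im,D,c=load("w2");H,S,V=hs(im)
reg=np.zeros(H.shape,bool);reg[60:140,205:280]=1
blue=(H>95)&(H<130)&(S>100)
def comp(m):
    k,l,s,ce=cv2.connectedComponentsWithStats(m.astype(np.uint8)); j=1+np.argmax(s[1:,4]); return l==j,ce[j],s[j]
def yawof(P):
    r=cv2.minAreaRect((P[:,:2]*1000).astype(np.float32)); return r
# strips at z .034
m=reg&(S>120)&(H>15)&(H<35)
k,l,s,ce=cv2.connectedComponentsWithStats(m.astype(np.uint8))
for j in range(1,k):
    if s[j,4]>30:
        v,u=np.nonzero(l==j);P=plane(c,np.c_[u,v],.034);w=np.linalg.eigh(np.cov(P[:,:2].T));
        print("strip",P.mean(0).round(4),"ang",np.degrees(np.arctan2(w[1][1,1],w[1][0,1])).round(1),yawof(P))
g,ce,s=comp(reg&(V<70)); v,u=np.nonzero(g)
print("grip px",ce,s,"z.088:",plane(c,ce,.088).round(4),yawof(plane(c,np.c_[u,v],.088)))
d=D[v,u];Q=depthpt(c,np.c_[u,v],d);t=Q[:,2]>.082;print("grip top depth pts",t.sum(),Q[t].mean(0).round(4))
for z in (.034,.0):
  b,ce,s=comp(reg&~blue); v,u=np.nonzero(b); print("body z",z,yawof(plane(c,np.c_[u,v],z)))
# orange flap, red plate
for n,(r0,r1,c0,c1) in (("w1",(0,210,240,360)),("w2",(190,340,200,320))):
    im,D,c=load(n);H,S,V=hs(im);reg=np.zeros(H.shape,bool);reg[r0:r1,c0:c1]=1
    for lab,m,z in (("red",(S>150)&(V>80)&((H<4)|(H>175)),.028),("flap",(S>130)&(H>5)&(H<16)&(V>80),.034)):
        b,ce,s=comp(reg&m);v,u=np.nonzero(b);Q=depthpt(c,np.c_[u,v],D[v,u])
        t=Q[:,2]>np.percentile(Q[:,2],90)-.006
        print(n,lab,s,"depth z90",np.percentile(Q[:,2],90).round(4),"top mean",Q[t].mean(0).round(4),"ymax",np.percentile(Q[t,1],95).round(4),"x ext",np.percentile(Q[t,0],[2,98]).round(4))
        Qx=Q[t]; print("   line y=a x+b slope",np.polyfit(Qx[:,0],Qx[:,1],1).round(3))
    # white walls
    w=reg&(S<60)&(V>185); v,u=np.nonzero(w);Q=depthpt(c,np.c_[u,v],D[v,u]);t=(Q[:,2]>.030)&(Q[:,2]<.044)
    Q=Q[t];print(n,"wall pts",len(Q),np.median(Q[:,2]))
    for yb in np.arange(.09,-.16,-.02):
        q=np.sort(Q[abs(Q[:,1]-yb)<.006][:,0])
        if len(q)>4: 
            gi=np.argmax(np.diff(q)); print("  y",yb.round(2),"inner edges",q[gi].round(4),q[gi+1].round(4),"outer",q[0].round(4),q[-1].round(4))
```

```text
grip px [241.32978723 100.41489362] [232  88  18  24  94] z.088: [[0.4854 0.293  0.088 ]] ((484.2811279296875, 293.33221435546875), (27.81401824951172, 13.21004581451416), 62.42374038696289)
grip top depth pts 87 [0.485  0.2931 0.0882]
body z 0.034 ((483.2552185058594, 293.6561584472656), (70.34866333007812, 56.085105895996094), 60.89484405517578)
body z 0.0 ((482.0592041015625, 294.39715576171875), (75.98442840576172, 60.578224182128906), 60.89487838745117)
w1 red [271 142  31   7 118] depth z90 0.0334 top mean [ 0.5003 -0.0669  0.0324] ymax -0.0648 x ext [0.4793 0.521 ]
   line y=a x+b slope [-0.087 -0.023]
w1 flap [278  30  50   9 172] depth z90 0.0349 top mean [0.5211 0.0811 0.0338] ymax 0.0839 x ext [0.4869 0.5479]
   line y=a x+b slope [-0.052  0.108]
w1 wall pts 3414 0.03689280672662665
  y 0.09 inner edges 0.4826 0.5456 outer 0.4666 0.5657
  y 0.07 inner edges 0.4816 0.556 outer 0.4726 0.5641
  y 0.05 inner edges 0.4793 0.5538 outer 0.4712 0.5627
  y 0.03 inner edges 0.477 0.5519 outer 0.4689 0.5614
  y 0.01 inner edges 0.4758 0.5479 outer 0.4676 0.5588
  y -0.01 inner edges 
[... 620 characters left out ...]
318 top mean [0.5148 0.0842 0.03  ] ymax 0.0867 x ext [0.487  0.5439]
   line y=a x+b slope [-0.084  0.127]
w2 wall pts 1509 0.036887927473244875
  y 0.09 inner edges 0.4817 0.5458 outer 0.4642 0.5649
  y 0.07 inner edges 0.4799 0.5517 outer 0.4732 0.5637
  y 0.05 inner edges 0.4782 0.5542 outer 0.4714 0.5625
  y 0.03 inner edges 0.4764 0.5521 outer 0.4696 0.5605
  y 0.01 inner edges 0.4746 0.5499 outer 0.4676 0.5583
  y -0.01 inner edges 0.4727 0.5363 outer 0.4657 0.5573
  y -0.03 inner edges 0.4708 0.5339 outer 0.4636 0.5548
  y -0.05 inner edges 0.4689 0.5325 outer 0.4615 0.5539
  y -0.07 inner edges 0.4668 0.5313 outer 0.4596 0.5512
  y -0.09 inner edges 0.4648 0.5284 outer 0.4575 0.5502
```

Measurements agree with the given sizes: body 70×56 mm, grip 28×13 mm with its top at 88 mm, lane 62 mm wide. Ochre is at (0.485, 0.293), long axis at 61°. The bay heads along yaw −95.2°, with its midline at x = 0.5028 + 0.091(y + 0.03). The origin is at y ≈ 0.085 and the bumper face at about 150 mm. Next I move above the grip.

```bash
python3 -c "
from h import *
to([.485,.293,.15],1.066)"
```

```text
t 2.5 pos [0.4983 0.2097 0.3314] yaw 1.5808 F [-0.56  0.17 -0.5 ] T [-0.04  0.07 -0.  ] op 1.004 q [ 0.21 -0.07  1.81  0.01  1.4   0.19]
dpos [ 0.0817 -0.0126  0.1822] drot [-0.0017 -0.0097  0.5147]
```

Emit:
{"api": "carry_out", "payload": {
  "commands": [
    {"delta_pos": [0.0815,-0.0125,0.182],"delta_rot": [-0.002,-0.01,0.515],"claw": 100},
    {"delta_pos": [0.0815,-0.0125,0.182],"delta_rot": [-0.002,-0.01,0.515],"claw": 100},
    {"delta_pos": [0.0815,-0.0125,0.182],"delta_rot": [-0.002,-0.01,0.515],"claw": 100},
    {"delta_pos": [0.0815,-0.0125,0.182],"delta_rot": [-0.002,-0.01,0.515],"claw": 100},
    {"delta_pos": [0.0815,-0.0125,0.182],"delta_rot": [-0.002,-0.01,0.515],"claw": 100},
    {"delta_pos": [0.0815,-0.0125,0.182],"delta_rot": [-0.002,-0.01,0.515],"claw": 60},
    {"delta_pos": [0.0815,-0.0125,0.182],"delta_rot": [-0.002,-0.01,0.515],"claw": 60},
    {"delta_pos": [0.0815,-0.0125,0.182],"delta_rot": [-0.002,-0.01,0.515],"claw": 60}
  ]
}}

```text
time: 3.17
eef_pos: [0.4867, 0.292, 0.1523]
tcp_rot: [0.862, 0.508, 0.001, 0.001]
contact_force: [0.1, -0.1, -0.2]
opening: 0.611
```

Run:
```python
from h import *
shot('w3')
to([.485,.293,.066],1.066)
im,D,c=load("w3")
h=cv2.cvtColor(im,cv2.COLOR_BGR2HSV)
for P in ([.485,.293,.088],[.485,.293,.066]):
    print(proj(c,P))
```

```text
t 3.22 pos [0.4873 0.2922 0.1532] yaw 1.0646 F [-1.04  0.51  0.93] T [0.01 0.02 0.04] op 0.599 q [ 0.36  0.15  1.92 -0.    1.06  0.87]
dpos [-0.0007 -0.0027  0.0872] drot [ 0.0039 -0.0035 -0.0015]
[[248.0407413  214.65792474]]
[[248.30607589 204.42463797]]
```

View pics/w3.png

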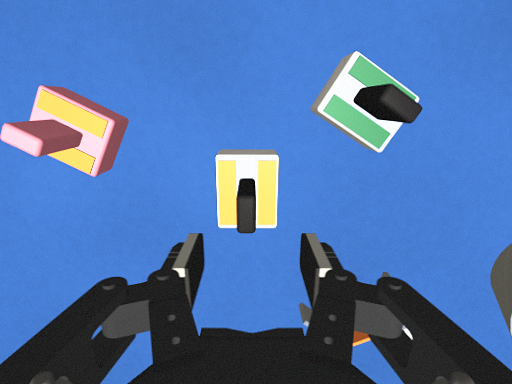

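The grip top is centred at about (246,212), within 2 px of the prediction, and it is square with the jaws. Green is at (368,102), clear. Descend.

Emit:
{"api": "carry_out", "payload": {
  "commands": [
    {"delta_pos": [-0.0005,-0.0035,0.04],"delta_rot": [0.004,-0.0035,-0.0015],"claw": 60},
    {"delta_pos": [-0.0005,-0.0035,0.07],"delta_rot": [0.004,-0.0035,-0.0015],"claw": 60},
    {"delta_pos": [-0.0005,-0.0035,0.087],"delta_rot": [0.004,-0.0035,-0.0015],"claw": 60},
    {"delta_pos": [-0.0005,-0.0035,0.087],"delta_rot": [0.004,-0.0035,-0.0015],"claw": 60},
    {"delta_pos": [-0.0005,-0.0035,0.087],"delta_rot": [0.004,-0.0035,-0.0015],"claw": 60}
  ]
}}

```text
time: 3.63
eef_pos: [0.4857, 0.2932, 0.0679]
tcp_rot: [0.862, 0.508, 0.001, 0.0]
contact_force: [0.3, 0.3, 0.7]
opening: 0.602
```

```bash
python3 -c "
from h import *
to([.485,.293,.066],1.066)"
```

```text
t 3.63 pos [0.4857 0.2932 0.0679] yaw 1.0651 F [0.28 0.28 0.67] T [-0.01  0.02  0.01] op 0.602 q [ 0.36  0.27  1.96 -0.    0.91  0.87]
dpos [-0.0005 -0.0006  0.0019] drot [ 0.0014 -0.0016 -0.0009]
```

Emit:
{"api": "carry_out", "payload": {
  "commands": [
    {"delta_pos": [0,0,0],"delta_rot": [0,0,0],"claw": 30},
    {"delta_pos": [0,0,0],"delta_rot": [0,0,0],"claw": 20},
    {"delta_pos": [0,0,0],"delta_rot": [0,0,0],"claw": 12},
    {"delta_pos": [0,0,0],"delta_rot": [0,0,0],"claw": 5},
    {"delta_pos": [0,0,0],"delta_rot": [0,0,0],"claw": 5},
    {"delta_pos": [0,0,0],"delta_rot": [0,0,0],"claw": 5}
  ],
  "force": 50
}}

```text
time: 4.13
eef_pos: [0.4866, 0.2939, 0.0701]
tcp_rot: [0.862, 0.508, 0.002, 0.0]
contact_force: [-3.2, -0.1, 6.0]
opening: 0.154
```

```bash
python3 -c "
from h import *
to([.525,.21,.068],1.48)"
```

```text
t 4.13 pos [0.4866 0.2939 0.0701] yaw 1.065 F [-3.24 -0.09  6.05] T [ 0.14  0.47 -0.  ] op 0.154 q [0.36 0.27 1.96 0.   0.91 0.87]
dpos [-0.0548  0.0742  0.0021] drot [ 0.0033 -0.0032 -0.415 ]
```

Emit:
{"api": "carry_out", "payload": {
  "commands": [
    {"delta_pos": [-0.004,0.006,0],"delta_rot": [0,0,-0.04],"claw": 5},
    {"delta_pos": [-0.011,0.015,0],"delta_rot": [0,0,-0.1],"claw": 5},
    {"delta_pos": [-0.02,0.026,0],"delta_rot": [0,0,-0.16],"claw": 5},
    {"delta_pos": [-0.029,0.038,0],"delta_rot": [0,0,-0.22],"claw": 5},
    {"delta_pos": [-0.038,0.051,0],"delta_rot": [0,0,-0.29],"claw": 5},
    {"delta_pos": [-0.047,0.063,0],"delta_rot": [0,0,-0.36],"claw": 5},
    {"delta_pos": [-0.055,0.074,0],"delta_rot": [0,0,-0.415],"claw": 5},
    {"delta_pos": [-0.055,0.074,0],"delta_rot": [0,0,-0.415],"claw": 5}
  ]
}}

```text
time: 4.8
eef_pos: [0.5255, 0.208, 0.0702]
tcp_rot: [0.738, 0.674, 0.002, 0.001]
contact_force: [0.2, -1.9, -1.7]
opening: 0.158
```

Emit:
{"api": "carry_out", "payload": {
  "commands": [
    {"delta_pos": [0,0,0],"delta_rot": [0,0,0],"claw": 5},
    {"delta_pos": [0,0,0],"delta_rot": [0,0,0],"claw": 5}
  ]
}}

```text
time: 4.97
eef_pos: [0.5255, 0.208, 0.0702]
tcp_rot: [0.739, 0.674, 0.002, 0.002]
contact_force: [0.2, -2.2, -0.8]
opening: 0.156
```

Run:
```python
from h import *
to([.525,.21,.068],1.48)
shot('w4')
p,d=ctrl.read_camera("scene"); cv2.imwrite("pics/s4.png",p[:,:,::-1]); np.save("s4.npy",d)
cv2.imwrite("pics/s4c.png",cv2.resize(p[100:230,220:360,::-1],(646,600),interpolation=cv2.INTER_CUBIC))
```

```text
t 4.97 pos [0.5255 0.208  0.0702] yaw 1.4789 F [ 0.19 -2.23 -0.75] T [-0.19  0.    0.02] op 0.156 q [ 0.2   0.26  1.97 -0.    0.91  0.29]
dpos [ 0.002  -0.0007  0.0022] drot [ 0.0048 -0.0003 -0.0011]
```

View pics/w4.png

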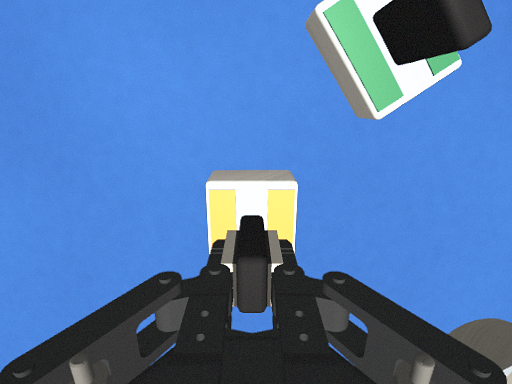

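View pics/s4c.png

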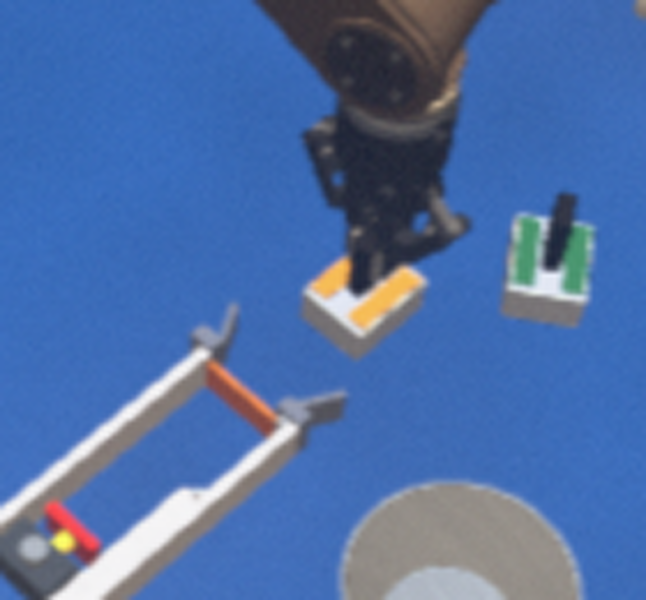

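The wrist image shows the carrier square in the jaws, rear top edge from (206,183) to (298,183). In the scene crop its front faces the mouth. I'll measure the carrier pose against the lane.

Run:
```python
from h import *
im,D,c=load("w4")
g=cv2.cvtColor(im,cv2.COLOR_BGR2HSV).astype(int)
blue=(g[...,0]>95)&(g[...,0]<130)&(g[...,1]>100)
# top face: bright white/yellow
top=(~blue)&(g[...,2]>190); top[:176]=0;top[240:]=0;top[:,:195]=0;top[:,310:]=0
v,u=np.nonzero(top);Q=depthpt(c,np.c_[u,v],D[v,u]);print("top z",np.median(Q[:,2]).round(4))
rows=[(np.nonzero(top[r])[0].min(),np.nonzero(top[r])[0].max()+1) for r in range(190,236,5)]
L=plane(c,[(a-.5,r) for (a,b),r in zip(rows,range(190,236,5))],.034);Rr=plane(c,[(b-.5,r) for (a,b),r in zip(rows,range(190,236,5))],.034)
for P in(L,Rr): print(np.arctan2(*np.polyfit(P[:,1],P[:,0],1)[[0]],1).round(4), P[4].round(4))
print("width",np.linalg.norm(L-Rr,axis=1).mean().round(4),"mid",((L+Rr)/2)[[0,-1]].round(4))
cols=range(215,292,8);P=plane(c,[(x,np.nonzero(top[:,x])[0].min()-.5) for x in cols],.034);print("rear edge slope",np.polyfit(P[:,0],P[:,1],1).round(4),P.mean(0).round(4))
# gate in scene s4 : nothing new. posts in w1/w2: pts with z .036-.046 near gate, grey
for n in("w1","w2"):
    im,D,c=load(n);g=cv2.cvtColor(im,cv2.COLOR_BGR2HSV).astype(int)
    v,u=np.nonzero((D>0)&(g[...,1]<110));Q=depthpt(c,np.c_[u,v],D[v,u]);k=(Q[:,2]>.036)&(Q[:,2]<.05)&(Q[:,1]>.07)&(Q[:,1]<.15)&(Q[:,0]>.44)&(Q[:,0]<.6)&(g[v,u,2]<185)
    for a,b in((.44,.513),(.513,.6)):
        q=Q[k&(Q[:,0]>a)&(Q[:,0]<b)]
        for yb in np.arange(.08,.145,.006):
            s=q[abs(q[:,1]-yb)<.003]
            if len(s)>2: print(n,yb.round(3),len(s),s[:,0].min().round(4),s[:,0].max().round(4))
```

```text
top z 0.0356
0.0948 [0.5003 0.2243 0.034 ]
0.0942 [0.5551 0.2191 0.034 ]
width 0.055 mid [[0.5289 0.2345 0.034 ]
 [0.5258 0.205  0.034 ]]
rear edge slope [-0.0916  0.2888] [0.5291 0.2404 0.034 ]
w1 0.092 39 0.464 0.4744
w1 0.08 6 0.5489 0.5555
w1 0.086 16 0.5446 0.5565
w1 0.092 9 0.5439 0.5459
w2 0.104 18 0.4654 0.4816
w2 0.092 18 0.5444 0.5656
w2 0.098 8 0.5456 0.5558
```

Carrier centre is (0.5258, 0.2055), 1.5–2 mm left of the midline and square within 0.004 rad. I'll correct sideways while nearing the mouth.

Emit:
{"api": "carry_out", "payload": {
  "commands": [
    {"delta_pos": [-0.004,-0.001,0],"delta_rot": [0,0,0],"claw": 5},
    {"delta_pos": [-0.009,-0.002,0],"delta_rot": [0,0,0],"claw": 5},
    {"delta_pos": [-0.015,-0.002,0],"delta_rot": [0,0,0],"claw": 5},
    {"delta_pos": [-0.021,-0.002,0],"delta_rot": [0,0,0],"claw": 5},
    {"delta_pos": [-0.027,-0.002,0],"delta_rot": [0,0,0],"claw": 5},
    {"delta_pos": [-0.033,-0.002,0],"delta_rot": [0,0,0],"claw": 5},
    {"delta_pos": [-0.037,-0.002,0],"delta_rot": [0,0,0],"claw": 5},
    {"delta_pos": [-0.04,-0.002,0],"delta_rot": [0,0,0],"claw": 5}
  ]
}}

```text
time: 5.73
eef_pos: [0.5198, 0.1677, 0.0702]
tcp_rot: [0.739, 0.674, 0.002, 0.002]
contact_force: [0.1, 1.2, -1.8]
opening: 0.159
```

```bash
cat >> h.py <<'E'
O=np.array([.5134,.086]); ex=np.array([-.0906,-.9959]); ey=np.array([.9959,-.0906])
def bay():
    st=ctrl.get_state(); d=st["eef_pos"][:2]-O; print("TCP in bay (mm): x",(d@ex*1000).round(1),"y",(d@ey*1000).round(1),"F bay x",(st["contact_force"][:2]@ex).round(2),"y",(st["contact_force"][:2]@ey).round(2))
    to([.5134,.086,.07],1.48,st)
E
python3 - <<'E'
from h import *
bay();shot('w5')
E
```

```text
TCP in bay (mm): x -82.0 y -1.1 F bay x -1.24 y -0.03
t 5.73 pos [0.5198 0.1677 0.0702] yaw 1.4798 F [ 0.08  1.24 -1.8 ] T [ 0.61  0.03 -0.04] op 0.159 q [ 0.13  0.22  2.01 -0.    0.9   0.22]
dpos [-0.082   0.0011  0.0002] drot [ 0.0049  0.0002 -0.0002]
```

View pics/w5.png

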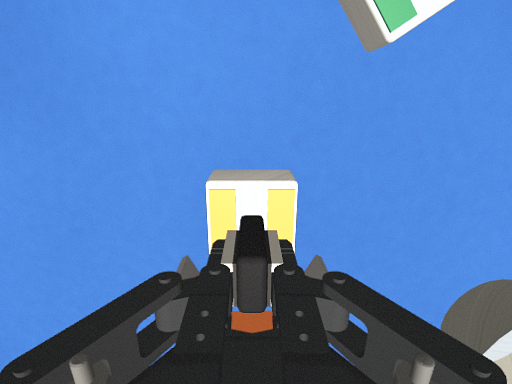

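The wrist view shows the flap ahead at (252,320), with the flare ends at (186,265) and (316,265), symmetric about the carrier. Continue, slowly.

Emit:
{"api": "carry_out", "payload": {
  "commands": [
    {"delta_pos": [-0.004,0,0],"delta_rot": [0,0,0],"claw": 5},
    {"delta_pos": [-0.009,0,0],"delta_rot": [0,0,0],"claw": 5},
    {"delta_pos": [-0.013,0,0],"delta_rot": [0,0,0],"claw": 5},
    {"delta_pos": [-0.017,0,0],"delta_rot": [0,0,0],"claw": 5},
    {"delta_pos": [-0.021,0,0],"delta_rot": [0,0,0],"claw": 5},
    {"delta_pos": [-0.025,0,0],"delta_rot": [0,0,0],"claw": 5},
    {"delta_pos": [-0.029,0,0],"delta_rot": [0,0,0],"claw": 5},
    {"delta_pos": [-0.032,0,0],"delta_rot": [0,0,0],"claw": 5}
  ]
}}

```text
time: 6.45
eef_pos: [0.5168, 0.1351, 0.0702]
tcp_rot: [0.739, 0.674, 0.001, 0.002]
contact_force: [-0.6, 1.7, -2.9]
opening: 0.154
```

Run:
```python
from h import *
bay();shot('w6')
p,d=ctrl.read_camera("scene")
cv2.imwrite("pics/s6c.png",cv2.resize(p[130:240,200:330,::-1],(709,600),interpolation=cv2.INTER_CUBIC))
```

```text
TCP in bay (mm): x -49.2 y -1.1 F bay x -1.66 y -0.78
t 6.45 pos [0.5168 0.1351 0.0702] yaw 1.4798 F [-0.62  1.72 -2.91] T [ 0.55  0.07 -0.04] op 0.154 q [ 0.07  0.2   2.04 -0.    0.9   0.16]
dpos [-0.0492  0.0011  0.0002] drot [ 0.0046  0.0009 -0.0002]
```

View pics/w6.png

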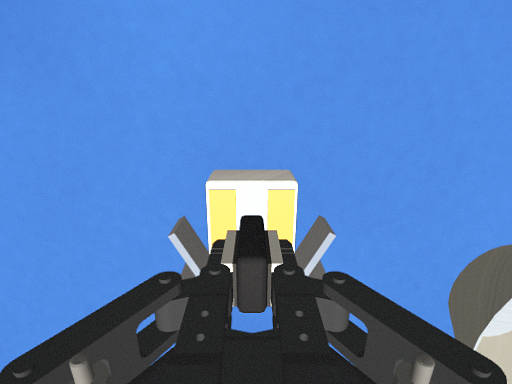

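View pics/s6c.png

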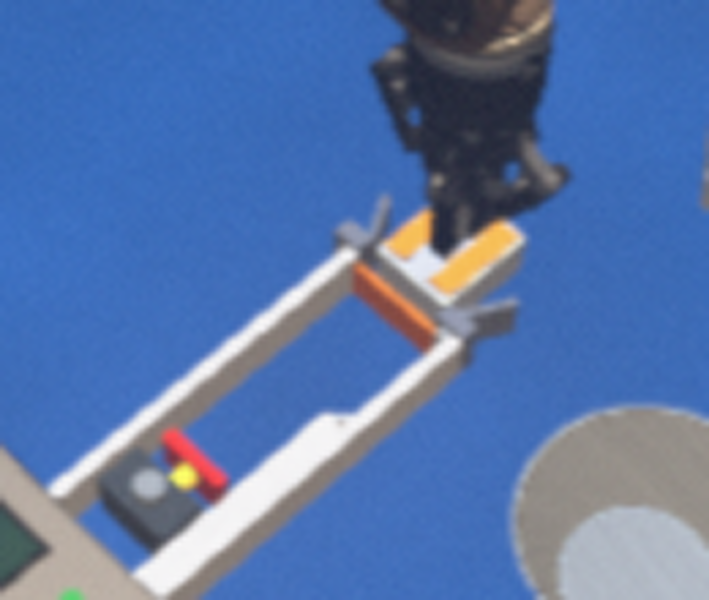

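The carrier front is centred between the posts in both views and is about to enter. Go through at about 3 mm per row.

Emit:
{"api": "carry_out", "payload": {
  "commands": [
    {"delta_pos": [-0.003,0.0005,0],"delta_rot": [0,0,0],"claw": 5},
    {"delta_pos": [-0.006,0.0005,0],"delta_rot": [0,0,0],"claw": 5},
    {"delta_pos": [-0.009,0.0005,0],"delta_rot": [0,0,0],"claw": 5},
    {"delta_pos": [-0.012,0.0005,0],"delta_rot": [0,0,0],"claw": 5},
    {"delta_pos": [-0.015,0.0005,0],"delta_rot": [0,0,0],"claw": 5},
    {"delta_pos": [-0.018,0.0005,0],"delta_rot": [0,0,0],"claw": 5},
    {"delta_pos": [-0.021,0.0005,0],"delta_rot": [0,0,0],"claw": 5},
    {"delta_pos": [-0.024,0.0005,0],"delta_rot": [0,0,0],"claw": 5}
  ]
}}

```text
time: 7.22
eef_pos: [0.515, 0.1116, 0.0702]
tcp_rot: [0.739, 0.674, 0.002, 0.001]
contact_force: [0.1, 7.0, -2.2]
opening: 0.154
```

```bash
python3 -c "
from h import *
bay()"
```

```text
TCP in bay (mm): x -25.6 y -0.8 F bay x -6.94 y -0.54
t 7.22 pos [0.515  0.1116 0.0702] yaw 1.4796 F [ 0.09  6.96 -2.2 ] T [1.4  0.08 0.08] op 0.154 q [0.02 0.19 2.06 0.   0.89 0.11]
dpos [-0.0256  0.0008  0.0002] drot [ 0.0044 -0.0006 -0.0004]
```

A 7 N push matches the flap leaning on the front-left corner near its hinge, where the lever is short. Lateral force is small, so continue.

Emit:
{"api": "carry_out", "payload": {
  "commands": [
    {"delta_pos": [-0.003,0,0],"delta_rot": [0,0,0],"claw": 5},
    {"delta_pos": [-0.006,0,0],"delta_rot": [0,0,0],"claw": 5},
    {"delta_pos": [-0.009,0,0],"delta_rot": [0,0,0],"claw": 5},
    {"delta_pos": [-0.012,0,0],"delta_rot": [0,0,0],"claw": 5},
    {"delta_pos": [-0.015,0,0],"delta_rot": [0,0,0],"claw": 5},
    {"delta_pos": [-0.018,0,0],"delta_rot": [0,0,0],"claw": 5},
    {"delta_pos": [-0.021,0,0],"delta_rot": [0,0,0],"claw": 5},
    {"delta_pos": [-0.024,0,0],"delta_rot": [0,0,0],"claw": 5}
  ]
}}

```text
time: 7.88
eef_pos: [0.512, 0.0882, 0.0701]
tcp_rot: [0.739, 0.674, 0.001, 0.0]
contact_force: [-0.2, 3.7, -4.3]
opening: 0.156
```

Run:
```python
from h import *
bay();shot('w7')
p,d=ctrl.read_camera("scene")
cv2.imwrite("pics/s7c.png",cv2.resize(p[130:240,200:330,::-1],(709,600),interpolation=cv2.INTER_CUBIC))
```

```text
TCP in bay (mm): x -2.0 y -1.5 F bay x -3.7 y -0.55
t 7.88 pos [0.512  0.0882 0.0701] yaw 1.4792 F [-0.22  3.74 -4.35] T [ 0.53  0.23 -0.02] op 0.156 q [-0.03  0.17  2.08  0.    0.89  0.06]
dpos [-0.002   0.0015  0.0001] drot [ 0.0024 -0.0018 -0.0008]
```

View pics/s7c.png

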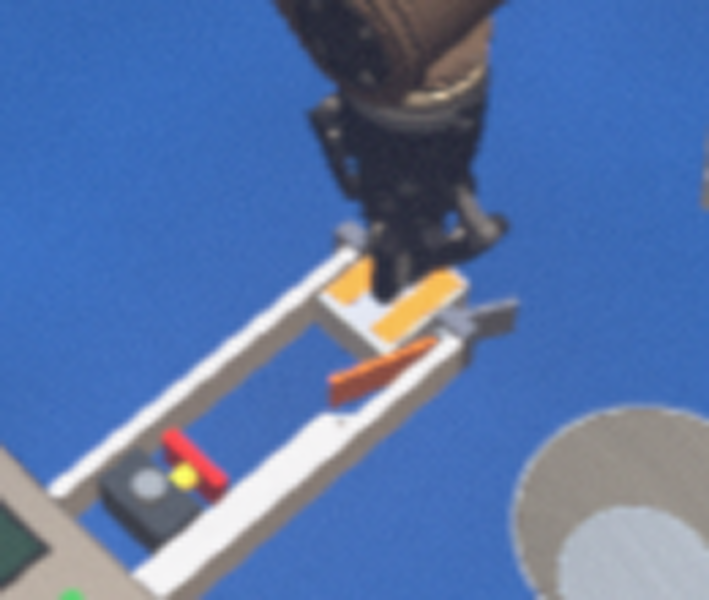

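View pics/w7.png

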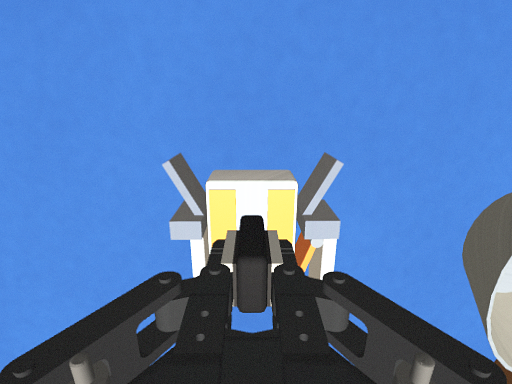

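The flap is open about 70° along the left wall, the fingers are well above it, and the carrier is within 1 mm of mid-gate. Continue.

Emit:
{"api": "carry_out", "payload": {
  "commands": [
    {"delta_pos": [-0.004,0.0007,0],"delta_rot": [0,0,0],"claw": 5},
    {"delta_pos": [-0.008,0.001,0],"delta_rot": [0,0,0],"claw": 5},
    {"delta_pos": [-0.012,0.001,0],"delta_rot": [0,0,0],"claw": 5},
    {"delta_pos": [-0.016,0.001,0],"delta_rot": [0,0,0],"claw": 5},
    {"delta_pos": [-0.02,0.001,0],"delta_rot": [0,0,0],"claw": 5},
    {"delta_pos": [-0.024,0.001,0],"delta_rot": [0,0,0],"claw": 5},
    {"delta_pos": [-0.028,0.001,0],"delta_rot": [0,0,0],"claw": 5},
    {"delta_pos": [-0.032,0.001,0],"delta_rot": [0,0,0],"claw": 5}
  ]
}}

```text
time: 8.65
eef_pos: [0.51, 0.0551, 0.0701]
tcp_rot: [0.739, 0.674, 0.001, 0.001]
contact_force: [-1.8, 3.9, -1.4]
opening: 0.155
```

```bash
python3 -c "
from h import *
bay()"
```

```text
TCP in bay (mm): x 31.0 y -0.6 F bay x -3.71 y -2.11
t 8.65 pos [0.51   0.0551 0.0701] yaw 1.4792 F [-1.76  3.88 -1.42] T [ 0.89  0.19 -0.06] op 0.155 q [-0.09  0.16  2.09  0.    0.89  0.  ]
dpos [0.031  0.0005 0.0001] drot [ 0.0022 -0.0004 -0.0009]
```

Emit:
{"api": "carry_out", "payload": {
  "commands": [
    {"delta_pos": [-0.004,0,0],"delta_rot": [0,0,0],"claw": 5},
    {"delta_pos": [-0.008,0,0],"delta_rot": [0,0,0],"claw": 5},
    {"delta_pos": [-0.012,0,0],"delta_rot": [0,0,0],"claw": 5},
    {"delta_pos": [-0.016,0,0],"delta_rot": [0,0,0],"claw": 5},
    {"delta_pos": [-0.02,0,0],"delta_rot": [0,0,0],"claw": 5},
    {"delta_pos": [-0.024,0,0],"delta_rot": [0,0,0],"claw": 5},
    {"delta_pos": [-0.028,0,0],"delta_rot": [0,0,0],"claw": 5},
    {"delta_pos": [-0.032,0,0],"delta_rot": [0,0,0],"claw": 5}
  ]
}}

```text
time: 9.32
eef_pos: [0.5071, 0.0229, 0.0701]
tcp_rot: [0.739, 0.674, 0.001, 0.001]
contact_force: [-0.8, 3.7, -1.0]
opening: 0.158
```

Run:
```python
from h import *
bay();shot('w8')
p,d=ctrl.read_camera("scene")
cv2.imwrite("pics/s8c.png",cv2.resize(p[130:240,200:330,::-1],(709,600),interpolation=cv2.INTER_CUBIC))
```

```text
TCP in bay (mm): x 63.4 y -0.6 F bay x -3.56 y -1.16
t 9.32 pos [0.5071 0.0229 0.0701] yaw 1.4792 F [-0.83  3.65 -1.  ] T [0.89 0.18 0.01] op 0.158 q [-0.16  0.15  2.1   0.    0.89 -0.06]
dpos [0.0634 0.0005 0.0001] drot [ 0.0021 -0.0004 -0.0008]
```

View pics/s8c.png

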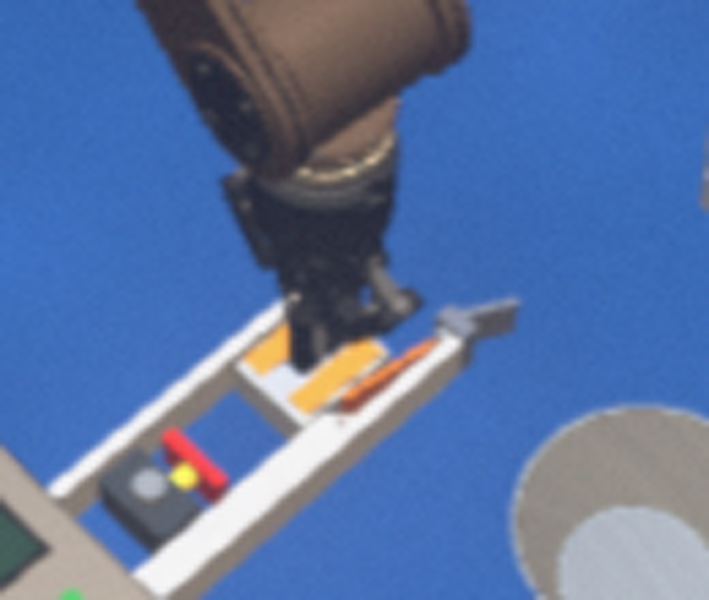

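View pics/w8.png

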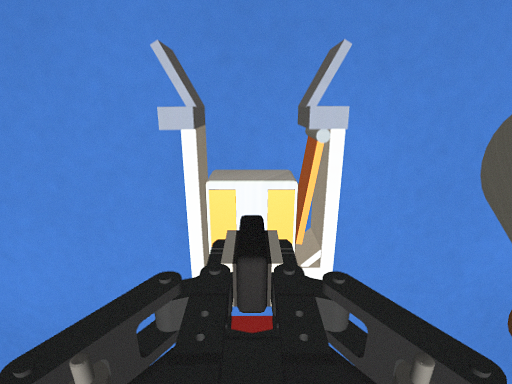

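The carrier is in the narrow part, square, with the flap folded along the left wall and the red plate ahead at w8 (252,322). I have about 50 mm to go; advance 38 mm and then feel for contact.

Emit:
{"api": "carry_out", "payload": {
  "commands": [
    {"delta_pos": [-0.004,0,0],"delta_rot": [0,0,0],"claw": 5},
    {"delta_pos": [-0.008,0,0],"delta_rot": [0,0,0],"claw": 5},
    {"delta_pos": [-0.012,0,0],"delta_rot": [0,0,0],"claw": 5},
    {"delta_pos": [-0.016,0,0],"delta_rot": [0,0,0],"claw": 5},
    {"delta_pos": [-0.02,0,0],"delta_rot": [0,0,0],"claw": 5},
    {"delta_pos": [-0.024,0,0],"delta_rot": [0,0,0],"claw": 5},
    {"delta_pos": [-0.028,0,0],"delta_rot": [0,0,0],"claw": 5},
    {"delta_pos": [-0.032,0,0],"delta_rot": [0,0,0],"claw": 5}
  ]
}}

```text
time: 10.08
eef_pos: [0.504, -0.0099, 0.0701]
tcp_rot: [0.739, 0.674, 0.0, 0.001]
contact_force: [-1.0, 2.8, -1.6]
opening: 0.157
```

Run:
```python
from h import *
bay();shot('w9')
p,d=ctrl.read_camera("scene")
cv2.imwrite("pics/s9c.png",cv2.resize(p[130:240,200:330,::-1],(709,600),interpolation=cv2.INTER_CUBIC))
```

```text
TCP in bay (mm): x 96.4 y -0.7 F bay x -2.71 y -1.26
t 10.08 pos [ 0.504  -0.0099  0.0701] yaw 1.4793 F [-1.01  2.81 -1.6 ] T [0.8  0.19 0.04] op 0.157 q [-0.22  0.14  2.11 -0.    0.89 -0.13]
dpos [0.0964 0.0006 0.    ] drot [ 0.0018  0.0008 -0.0007]
```

View pics/s9c.png

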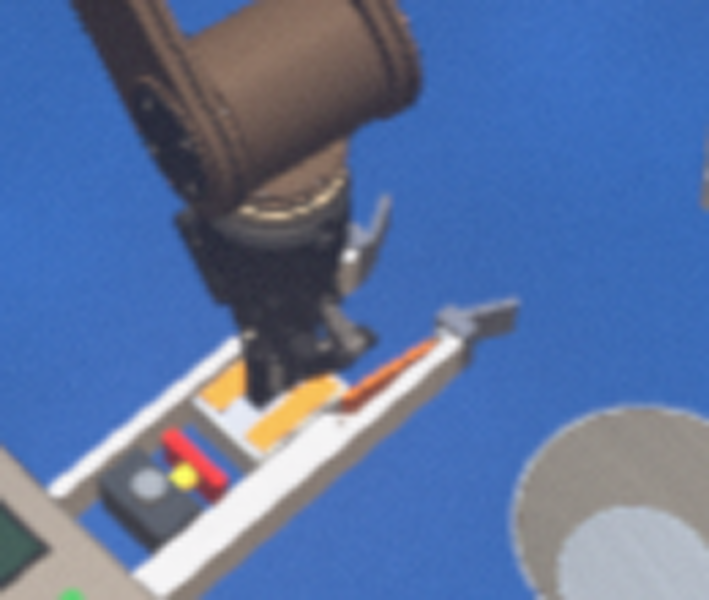

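View pics/w9.png

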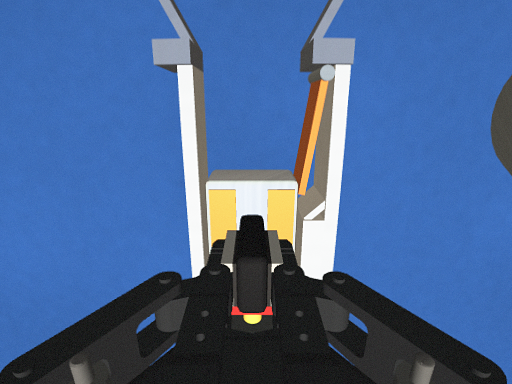

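The gap to the red plate is about 15 mm. Creep forward at 2 mm per row, watching the force.

Emit:
{"api": "carry_out", "payload": {
  "commands": [
    {"delta_pos": [-0.002,0,0],"delta_rot": [0,0,0],"claw": 5},
    {"delta_pos": [-0.004,0,0],"delta_rot": [0,0,0],"claw": 5},
    {"delta_pos": [-0.006,0,0],"delta_rot": [0,0,0],"claw": 5},
    {"delta_pos": [-0.008,0,0],"delta_rot": [0,0,0],"claw": 5},
    {"delta_pos": [-0.01,0,0],"delta_rot": [0,0,0],"claw": 5}
  ]
}}

```text
time: 10.6
eef_pos: [0.5033, -0.0208, 0.0702]
tcp_rot: [0.739, 0.674, -0.0, 0.002]
contact_force: [0.4, 1.2, -2.3]
opening: 0.158
```

```bash
python3 -c "
from h import *
bay()"
```

```text
TCP in bay (mm): x 107.3 y -0.4 F bay x -1.25 y 0.3
t 10.6 pos [ 0.5033 -0.0208  0.0702] yaw 1.4795 F [ 0.41  1.22 -2.31] T [ 0.4   0.03 -0.04] op 0.158 q [-0.24  0.14  2.11 -0.    0.89 -0.15]
dpos [ 1.073e-01  3.000e-04 -1.000e-04] drot [ 0.0026  0.0026 -0.0005]
```

Emit:
{"api": "carry_out", "payload": {
  "commands": [
    {"delta_pos": [-0.001,0,0],"delta_rot": [0,0,0],"claw": 5},
    {"delta_pos": [-0.002,0,0],"delta_rot": [0,0,0],"claw": 5},
    {"delta_pos": [-0.003,0,0],"delta_rot": [0,0,0],"claw": 5}
  ]
}}

```text
time: 10.85
eef_pos: [0.5032, -0.0241, 0.0702]
tcp_rot: [0.739, 0.674, -0.0, 0.002]
contact_force: [0.6, 2.1, -2.5]
opening: 0.159
```

```bash
python3 -c "
from h import *
bay()"
```

```text
TCP in bay (mm): x 110.6 y -0.2 F bay x -2.15 y 0.38
t 10.85 pos [ 0.5032 -0.0241  0.0702] yaw 1.4793 F [ 0.57  2.11 -2.47] T [ 0.42 -0.   -0.04] op 0.159 q [-0.25  0.14  2.11 -0.    0.89 -0.15]
dpos [ 1.106e-01  1.000e-04 -1.000e-04] drot [ 0.0032  0.003  -0.0007]
```

Emit:
{"api": "carry_out", "payload": {
  "commands": [
    {"delta_pos": [-0.001,0,0],"delta_rot": [0,0,0],"claw": 5},
    {"delta_pos": [-0.002,0,0],"delta_rot": [0,0,0],"claw": 5}
  ]
}}

```text
time: 11.02
eef_pos: [0.5031, -0.0263, 0.0702]
tcp_rot: [0.739, 0.674, -0.0, 0.002]
contact_force: [-0.5, 0.7, -3.5]
opening: 0.16
```

```bash
python3 -c "
from h import *
bay()"
```

```text
TCP in bay (mm): x 112.8 y -0.1 F bay x -0.63 y -0.56
t 11.02 pos [ 0.5031 -0.0263  0.0702] yaw 1.4793 F [-0.5   0.68 -3.47] T [ 0.47 -0.02 -0.04] op 0.16 q [-0.25  0.14  2.11 -0.    0.89 -0.16]
dpos [ 1.128e-01 -0.000e+00 -1.000e-04] drot [ 0.0034  0.0031 -0.0007]
```

Emit:
{"api": "carry_out", "payload": {
  "commands": [
    {"delta_pos": [-0.001,0,0],"delta_rot": [0,0,0],"claw": 5},
    {"delta_pos": [-0.002,0,0],"delta_rot": [0,0,0],"claw": 5}
  ]
}}

```text
time: 11.18
eef_pos: [0.5029, -0.0284, 0.0702]
tcp_rot: [0.739, 0.674, -0.0, 0.002]
contact_force: [-0.2, 1.4, -3.3]
opening: 0.158
```

Run:
```python
from h import *
bay();shot('w10')
p,d=ctrl.read_camera("scene")
cv2.imwrite("pics/s10c.png",cv2.resize(p[130:240,200:330,::-1],(709,600),interpolation=cv2.INTER_CUBIC))
```

```text
TCP in bay (mm): x 114.9 y -0.1 F bay x -1.4 y -0.32
t 11.18 pos [ 0.5029 -0.0284  0.0702] yaw 1.4793 F [-0.19  1.42 -3.35] T [ 0.45  0.01 -0.03] op 0.158 q [-0.26  0.14  2.11 -0.    0.89 -0.16]
dpos [ 1.149e-01 -0.000e+00 -1.000e-04] drot [ 0.0035  0.0032 -0.0007]
```

View pics/s10c.png

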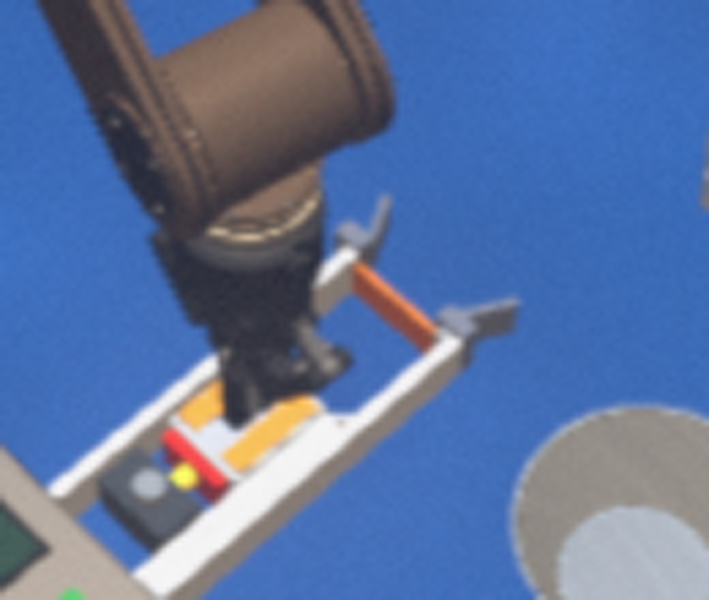

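View pics/w10.png

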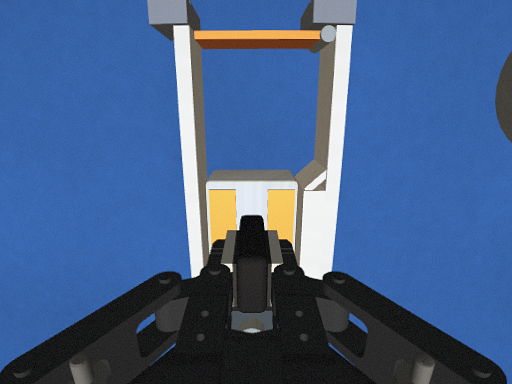

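The flap has shut behind the carrier, and the front is about to touch the red plate. Continue in small steps.

Emit:
{"api": "carry_out", "payload": {
  "commands": [
    {"delta_pos": [-0.001,0,0],"delta_rot": [0,0,0],"claw": 5},
    {"delta_pos": [-0.002,0,0],"delta_rot": [0,0,0],"claw": 5}
  ]
}}

```text
time: 11.45
eef_pos: [0.5027, -0.0294, 0.0702]
tcp_rot: [0.739, 0.674, 0.001, 0.001]
contact_force: [0.7, 7.9, -1.0]
opening: 0.157
```

```bash
python3 -c "
from h import *
bay()"
```

```text
TCP in bay (mm): x 115.9 y -0.2 F bay x -7.89 y 0.02
t 11.45 pos [ 0.5027 -0.0294  0.0702] yaw 1.4783 F [ 0.73  7.86 -0.99] T [ 1.75 -0.22  0.1 ] op 0.157 q [-0.26  0.14  2.11  0.    0.89 -0.17]
dpos [ 1.159e-01 -0.000e+00  1.000e-04] drot [ 0.0034  0.0004 -0.0017]
```

Contact: 8 N at TCP bay x ≈ 115.7 mm. Push on in half-millimetre rows.

Emit:
{"api": "carry_out", "payload": {
  "commands": [
    {"delta_pos": [-0.001,0,0],"delta_rot": [0,0,0],"claw": 5},
    {"delta_pos": [-0.0015,0,0],"delta_rot": [0,0,0],"claw": 5},
    {"delta_pos": [-0.002,0,0],"delta_rot": [0,0,0],"claw": 5},
    {"delta_pos": [-0.0025,0,0],"delta_rot": [0,0,0],"claw": 5}
  ]
}}

```text
time: 11.78
eef_pos: [0.5027, -0.0301, 0.0703]
tcp_rot: [0.739, 0.673, 0.003, 0.0]
contact_force: [1.4, 8.4, -1.9]
opening: 0.157
```

```bash
python3 -c "
from h import *
bay()"
```

```text
TCP in bay (mm): x 116.6 y -0.1 F bay x -8.47 y 0.65
t 11.78 pos [ 0.5027 -0.0301  0.0703] yaw 1.4775 F [ 1.41  8.38 -1.93] T [ 1.65 -0.2   0.13] op 0.157 q [-0.26  0.14  2.11  0.01  0.89 -0.17]
dpos [ 0.1166 -0.0002  0.0007] drot [ 0.0037 -0.0034 -0.0025]
```

Emit:
{"api": "carry_out", "payload": {
  "commands": [
    {"delta_pos": [-0.002,0,0],"delta_rot": [0,0,0],"claw": 5},
    {"delta_pos": [-0.0027,0,0],"delta_rot": [0,0,0],"claw": 5},
    {"delta_pos": [-0.0034,0,0],"delta_rot": [0,0,0],"claw": 5},
    {"delta_pos": [-0.004,0,0],"delta_rot": [0,0,0],"claw": 5}
  ]
}}

```text
time: 12.12
eef_pos: [0.5025, -0.0323, 0.0704]
tcp_rot: [0.739, 0.673, 0.004, -0.001]
contact_force: [1.2, 9.5, -1.4]
opening: 0.155
```

Run:
```python
from h import *
bay();shot('w11')
p,d=ctrl.read_camera("scene")
cv2.imwrite("pics/s11c.png",cv2.resize(p[130:240,200:330,::-1],(709,600),interpolation=cv2.INTER_CUBIC))
```

```text
TCP in bay (mm): x 118.8 y -0.1 F bay x -9.52 y 0.34
t 12.12 pos [ 0.5025 -0.0323  0.0704] yaw 1.477 F [ 1.2   9.45 -1.37] T [ 1.59 -0.18  0.14] op 0.155 q [-0.27  0.14  2.11  0.01  0.89 -0.18]
dpos [ 0.1188 -0.0003  0.0013] drot [ 0.0039 -0.0073 -0.0031]
```

View pics/s11c.png

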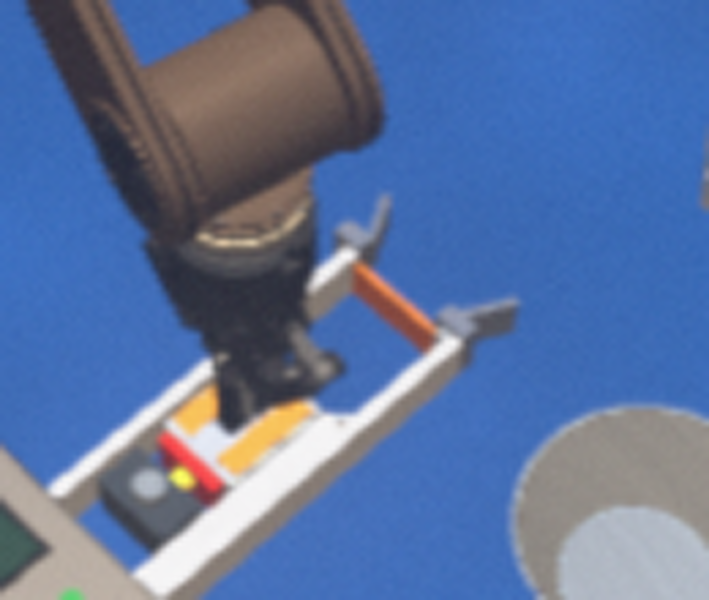

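View pics/w11.png

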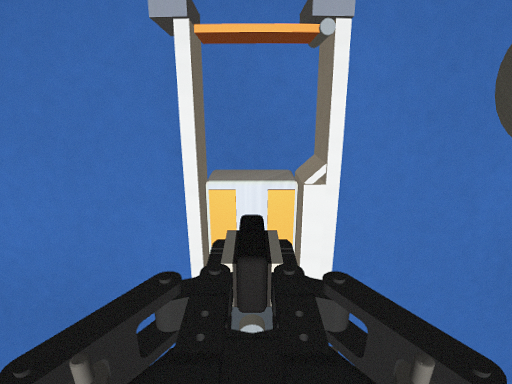

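The plate is being pushed, about 3 mm so far: the yellow shaft is getting shorter, and the grip has not slipped, with the rear edge still at row 183. About 4 mm more to go.

Emit:
{"api": "carry_out", "payload": {
  "commands": [
    {"delta_pos": [-0.002,0,0],"delta_rot": [0.002,-0.004,-0.002],"claw": 5},
    {"delta_pos": [-0.0027,0,0],"delta_rot": [0.002,-0.005,-0.003],"claw": 5},
    {"delta_pos": [-0.0034,0,0],"delta_rot": [0.003,-0.006,-0.003],"claw": 5},
    {"delta_pos": [-0.0041,0,0],"delta_rot": [0.004,-0.007,-0.003],"claw": 5},
    {"delta_pos": [-0.0048,0,0],"delta_rot": [0.004,-0.007,-0.003],"claw": 5}
  ]
}}

```text
time: 12.63
eef_pos: [0.5023, -0.0355, 0.0703]
tcp_rot: [0.739, 0.674, 0.002, -0.001]
contact_force: [1.7, 8.7, -2.0]
opening: 0.159
```

```bash
python3 -c "
from h import *
bay()"
```

```text
TCP in bay (mm): x 122.0 y -0.1 F bay x -8.77 y 0.87
t 12.63 pos [ 0.5023 -0.0355  0.0703] yaw 1.4794 F [ 1.66  8.65 -2.01] T [ 1.55 -0.32  0.06] op 0.159 q [-0.27  0.14  2.11  0.    0.89 -0.19]
dpos [ 0.122  -0.      0.0007] drot [ 0.0006 -0.0035 -0.0006]
```

About 6.3 mm in. Relax the push and open gently.

Emit:
{"api": "carry_out", "payload": {
  "commands": [
    {"delta_pos": [0,0,0],"delta_rot": [0,0,0],"claw": 5},
    {"delta_pos": [0,0,0],"delta_rot": [0,0,0],"claw": 5},
    {"delta_pos": [0,0,0],"delta_rot": [0,0,0],"claw": 15},
    {"delta_pos": [0,0,0],"delta_rot": [0,0,0],"claw": 18},
    {"delta_pos": [0,0,0],"delta_rot": [0,0,0],"claw": 22},
    {"delta_pos": [0,0,0],"delta_rot": [0,0,0],"claw": 30},
    {"delta_pos": [0,0,0],"delta_rot": [0,0,0],"claw": 38},
    {"delta_pos": [0,0,0],"delta_rot": [0,0,0],"claw": 38}
  ]
}}

```text
time: 13.3
eef_pos: [0.5026, -0.0359, 0.0707]
tcp_rot: [0.739, 0.674, 0.002, -0.0]
contact_force: [-0.0, -0.3, 0.1]
opening: 0.376
```

```bash
python3 -c "
from h import *
bay();shot('w12')"
```

```text
TCP in bay (mm): x 122.4 y 0.3 F bay x 0.31 y -0.0
t 13.3 pos [ 0.5026 -0.0359  0.0707] yaw 1.4793 F [-0.03 -0.31  0.15] T [-0.02  0.    0.01] op 0.376 q [-0.27  0.14  2.11  0.    0.89 -0.19]
dpos [ 0.1224 -0.0004  0.0011] drot [ 0.0015 -0.003  -0.0007]
```

View pics/w12.png

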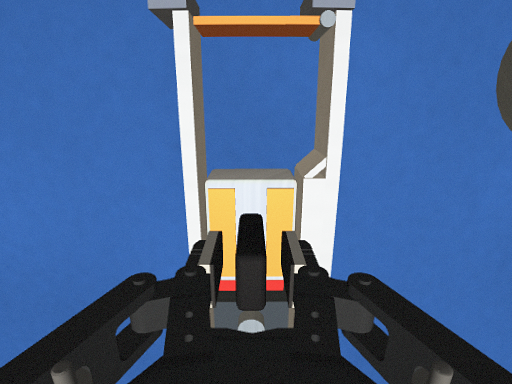

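The grip is free, with clearance on both sides. The carrier is square at (252,182), the red plate is against its front at row 284, and the flap is shut at row 25. Retreat straight up.

Emit:
{"api": "carry_out", "payload": {
  "commands": [
    {"delta_pos": [0,0,-0.008],"delta_rot": [0,0,0],"claw": 38},
    {"delta_pos": [0,0,-0.02],"delta_rot": [0,0,0],"claw": 38},
    {"delta_pos": [0,0,-0.04],"delta_rot": [0,0,0],"claw": 38},
    {"delta_pos": [0,0,-0.07],"delta_rot": [0,0,0],"claw": 38},
    {"delta_pos": [0,0,-0.1],"delta_rot": [0,0,0],"claw": 38},
    {"delta_pos": [0,0,-0.13],"delta_rot": [0,0,0],"claw": 38},
    {"delta_pos": [0,0,-0.16],"delta_rot": [0,0,0],"claw": 38},
    {"delta_pos": [0,0,-0.18],"delta_rot": [0,0,0],"claw": 38}
  ]
}}

```text
time: 14.02
eef_pos: [0.5033, -0.0366, 0.2558]
tcp_rot: [0.739, 0.674, 0.003, 0.002]
contact_force: [1.1, -0.7, 0.5]
opening: 0.377
```

Emit:
{"api": "carry_out", "payload": {
  "commands": [
    {"delta_pos": [0.07,0,-0.03],"delta_rot": [0,0,0],"claw": 38},
    {"delta_pos": [0.07,0,-0.03],"delta_rot": [0,0,0],"claw": 38},
    {"delta_pos": [0.07,0,-0.03],"delta_rot": [0,0,0],"claw": 38},
    {"delta_pos": [0.07,0,-0.03],"delta_rot": [0,0,0],"claw": 38},
    {"delta_pos": [0.07,0,-0.03],"delta_rot": [0,0,0],"claw": 38},
    {"delta_pos": [0.07,0,-0.03],"delta_rot": [0,0,0],"claw": 38}
  ]
}}

```text
time: 14.52
eef_pos: [0.5089, 0.0324, 0.2853]
tcp_rot: [0.739, 0.674, 0.003, 0.002]
contact_force: [-1.2, -1.1, 0.0]
opening: 0.377
```

Run:
```python
from h import *
bay();shot('w13')
for n in("scene","side"):
    p,d=ctrl.read_camera(n);cv2.imwrite(f"pics/{n}13.png",p[:,:,::-1])
im,D,c=load("w13");g=cv2.cvtColor(im,cv2.COLOR_BGR2HSV).astype(int);H,S,V=g[...,0],g[...,1],g[...,2]
def big(m):
    k,l,s,ce=cv2.connectedComponentsWithStats(m.astype(np.uint8));j=1+np.argmax(s[1:,4]);v,u=np.nonzero(l==j);print(s[j]);return np.c_[u,v]
for lab,m,z in (("red",(S>150)&(V>60)&((H<4)|(H>175)),.03),("flap",(S>130)&(H>5)&(H<16)&(V>80),.033),("strip",(S>120)&(H>16)&(H<35)&(V>100),.034)):
    uv=big(m);Q=depthpt(c,uv,D[uv[:,1],uv[:,0]])
    t=Q[:,2]>np.percentile(Q[:,2],90)-.006;q=Q[t,:2]-O
    w=np.linalg.eigh(np.cov(Q[t,:2].T))[1][:,1]
    print(lab,"z",Q[t,2].mean().round(4),"bay x",np.percentile(q@ex*1000,[3,50,97]).round(1),"y",np.percentile(q@ey*1000,[3,50,97]).round(1),"axis yaw",np.arctan2(w[1],w[0]).round(3))
```

```text
TCP in bay (mm): x 53.7 y 0.4 F bay x 1.23 y -1.11
t 14.52 pos [0.5089 0.0324 0.2853] yaw 1.4787 F [-1.21 -1.12  0.01] T [-0.03 -0.03  0.  ] op 0.377 q [-0.14 -0.12  1.94  0.    1.31 -0.04]
dpos [ 0.0534 -0.0017  0.2154] drot [ 0.006  -0.0015 -0.0013]
[235 235  31   5 114]
red z 0.0345 bay x [159.8 163.6 167.1] y [-20.5  -5.9  22. ] axis yaw 3.069
[ 394  206   83   71 2698]
flap z 0.1069 bay x [127.2 141.1 181.6] y [228.9 238.8 274.9] axis yaw 2.455
[258 193  11  39 395]
strip z 0.0389 bay x [ 95.2 122.9 151.5] y [11.4 17.4 24.5] axis yaw 1.525
```

View pics/w13.png

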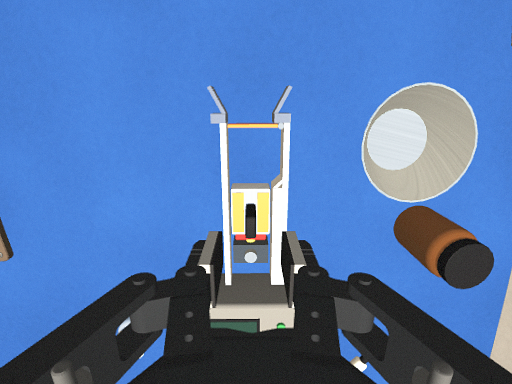

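View pics/side13.png

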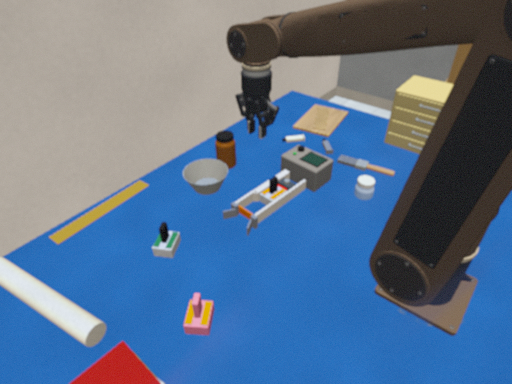

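The carrier stands in the lane with the flap shut at w13 row 125. Green, bowl and amber look unmoved. The depth reading of the red plate suggests more travel than the 6.3 mm felt, so I'll cross-check with like-for-like edges before handing in.

Run:
```python
from h import *
for n,reg in(("w1",(100,210,255,320)),("w13",(160,275,220,285))):
    im,D,c=load(n);g=cv2.cvtColor(im,cv2.COLOR_BGR2HSV).astype(int);H,S,V=g[...,0],g[...,1],g[...,2]
    M=np.zeros(H.shape,bool);M[reg[0]:reg[1],reg[2]:reg[3]]=1
    def b(uv,z): return ((plane(c,uv,z)[:,:2]-O)@np.c_[ex,ey]*1000)
    red=M&(S>130)&(V>70)&((H<5)|(H>174))
    v,u=np.nonzero(red);print(n,"red rows",v.min(),v.max(),"bay near/far edge @z.032", [b([(np.median(u),r)],.032).round(1)[0] for r in(v.min()-.5,v.max()+.5)])
    blk=M&(V<95)&(S<140)&~red
    k,l,s,ce=cv2.connectedComponentsWithStats(blk.astype(np.uint8))
    for j in range(1,k):
        if s[j,4]>60:
            v,u=np.nonzero(l==j);Q=depthpt(c,np.c_[u,v],D[v,u]);q=(Q[:,:2]-O)@np.c_[ex,ey]*1000
            print("  dark",s[j],"z",np.percentile(Q[:,2],[10,50,90]).round(3),"x",np.percentile(q[:,0],[3,97]).round(1))
    if n=="w13":
        st=M&(S>110)&(H>16)&(H<35)&(V>100);k,l,s,ce=cv2.connectedComponentsWithStats(st.astype(np.uint8))
        for j in range(1,k):
            if s[j,4]>100:
                v,u=np.nonzero(l==j);q=b(np.c_[u,v],.034);w=np.linalg.eigh(np.cov(q.T))[1][:,1];print("  strip",s[j],"bay",q.mean(0).round(1),"ext",q.min(0).round(1),q.max(0).round(1),"ang",(w[1]/w[0]).round(3))
        gr=M&(V<60);v,u=np.nonzero(gr)
    cv2.imwrite(f"pics/{n}z.png",cv2.resize(im[reg[0]:reg[1],reg[2]:reg[3]],None,fx=5,fy=5,interpolation=cv2.INTER_CUBIC))
```

```text
w1 red rows 142 148 bay near/far edge @z.032 [array([ 1.477e+02, -1.000e-01]), array([157.8,   1.1])]
  dark [255 196  65  14 595] z [0.015 0.041 0.059] x [241.1 242.1]
w13 red rows 235 239 bay near/far edge @z.032 [array([160.1,  -0.7]), array([168.2,  -0.8])]
  dark [246 204  10  34 330] z [0.055 0.088 0.089] x [108.4 135.5]
  dark [220 232   5  43  99] z [0.272 0.278 0.283] x [ 42.4 241.5]
  dark [281 232   4  43 135] z [0.274 0.28  0.286] x [42.  61.2]
  dark [234 236  34   9 153] z [0.02  0.027 0.034] x [174.  175.6]
  strip [233 193  11  39 406] bay [124.5 -17.1] ext [ 95.7 -24.4] [153.5  -9.8] ang 0.012
  strip [258 193  11  39 395] bay [124.  18.] ext [95.8 11.4] [153.7  25.4] ang 0.002
```

View pics/w13z.png

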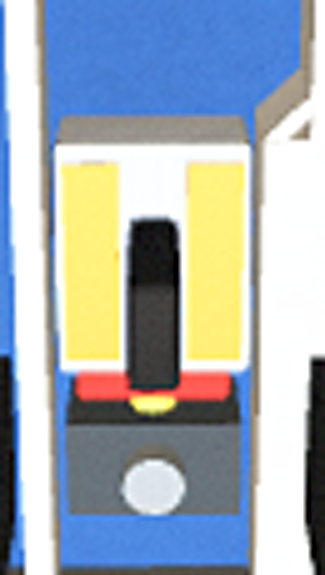

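View pics/w1z.png

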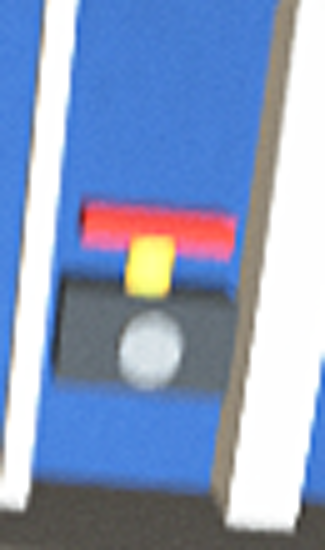

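Cross-check:
- **Felt travel:** 6.3 mm. The upper bound is 7.5 mm, since there was still no contact at TCP 114.9 and the end was 122.4.
- **Seen travel:** about 6 mm of shaft remains, so about 8 mm in. The coarse plate-edge difference gives about 10 mm, with ±2–3 mm of pixel error.

All of these lie inside 3–11.5 mm. Carrier centre is at bay x ≈ 124, y ≈ 0.5 mm, with a skew of about 0.01 rad. Hand in.

```bash
python3 -c "
from plant import ctrl
print(ctrl.sign_off())"
```

```text
the job is handed in; nothing more can be done
None
```

I gripped the ochre carrier, slid it through the gateway, and pushed the red bumper in until it was about half-way. Then I let go, backed straight up and handed the job in at about 14.7 s. No verdict was reported.

- **Carrier:** in the last pictures its centre is about 124 mm past the bay's origin, 0.5 mm off the lane's middle, and skewed by about 0.01 rad.
- **Flap:** it looks shut in the last picture, judged by eye. The automatic flap measurement there picked up something else, so I have no angle for it.
- **Forces:** the highest push I read was about 9.5 N against the bumper and 7 N at the flap.
- **Other things on the table:** the green carrier, bowl and amber jar look unmoved by eye; I did not measure them or check the others one by one.
- **Bumper travel (checks disagreed):** by feel it went in 6.3 mm, and at most 7.5 mm. The shaft still showing suggests about 8 mm, and a coarse plate-edge comparison about 10 mm. All are within the allowed 3 to 11.5 mm, and I trust the felt value most because the carrier showed no slip in the grip.

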